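Press the strongbox cover level, then key the sprung lock and hold it turned

TASK

The metal cover of the wooden strongbox on the hall table is standing up at the lock end: press it down until it lies level and flush in its recess. Then take the key from its little bamboo stand, push it straight down past the sticky pins of the brass lock until its shoulder is fully home, and turn it a quarter turn clockwise so that the lock's tongue swings over the cover. The lock is sprung, so finish still gripping the key and holding it turned, and leave the coin tin, bicycle bell, paperweight and reading glasses where they are.

Things in the scene. Friction and masses are not known exactly. Their poses are not given: they have to be found in the camera images.
- recess (a point): Strongbox: fixed wooden box, 124 x 180 mm in plan, 60 mm high. This point, fixed to the box, is the centre of the cover recess at the height of the box's top (60 mm above the table). z up; y along the box from recess towards lock; x across. The recess is 92 mm (x) by 103 mm (y), 6 mm deep, with a ledge round it that carries the cover.
- cover_top (a point): Loose cover: flat aluminium plate 88 (its x) x 98 (its y) x 6 mm, 0.14 kg. This point: centre of its upper face; z is its normal. At the start its lock end (+y) stands about 12 mm up on two friction studs; they take about 6 N together to push down, and stay down. Level, its upper face is flush with the box's top.
- cover_press (a point): A point on the cover's upper face, mid-width, 18 mm in from the raised (lock-end) edge: a good place to press straight down.
- lock_mouth (a point): Brass lock cylinder, 35 mm across, rising 12 mm above the box's top. This point: centre of the keyway's mouth on its top face, 72 mm above the table. The keyway is a through slot straight down, 13.6 mm (x) by 6.6 mm (y), mouth flared 2 mm all round; z up; axes turn with the cylinder. Two sprung sticky pins stand in from its narrow ends, 12 and 20 mm down; each gives at 10 to 20 N, helped by a small wiggle.
- tongue_tip (a point): Tip of the lock's flat steel tongue, 10 mm wide, 4 mm thick, 50 mm from the lock's axis, its underside 3 mm above the box's top. It turns with the cylinder.
- lock (a joint): Turn of the lock cylinder, rad: 0 at rest (tongue parallel to the cover's raised edge), growing clockwise seen from above; a quarter turn is 1.57 (tongue over the cover), hard stop 1.66. A spring turns it back (about 0.1 N m at a quarter turn). The key has about 0.13 rad of play in the slot and must turn that much more than the cylinder.
- key_bow (a point): The key, 74 mm long, 45 g, standing blade down in the stand. This point: centre of its bow (black plastic grip), 34 mm wide (key x), 9 mm thick (key y), 30 mm high; z up along the key. Grip it across the 9 mm thickness. Below the bow is a 10 mm neck, 12 x 5 mm, then the shoulder.
- key_shoulder (a point): Underside of the key's shoulder (a 24 x 10 x 4 mm collar), on the key's axis 29 mm below the bow's centre. Below it the flat blade: 12 mm wide (key x), 5 mm thick (key y), 30 mm long, the last 6 mm running to a point. Either way round fits. Fully home, the shoulder rests on the lock's top face, this point at the keyway's mouth.
- key: The whole key as one body; its origin is at the underside of the shoulder, its axes as described there.
- stand: The key's fixed bamboo stand, 80 x 50 mm in plan and 38 mm high, origin at the centre of its underside. The key stands in a slot in its middle, its shoulder resting on the stand's top, its blade 30 mm deep inside.
- tin: Bystander: red plastic coin tin with a twist cap, 72 mm in diameter, 88 mm high; origin at the centre of its underside.
- bell: Bystander: chrome bicycle bell, a 54 mm dome 38 mm high; origin at the centre of its underside.
- paperweight: Bystander: green glass paperweight, 72 mm in diameter, 42 mm high; origin at the centre of its underside.
- glasses: Bystander: folded tortoiseshell reading glasses, 132 mm long (its x), 22 mm deep, 43 mm high; origin at their underside.
Mind the look-alikes: they are no part of the job. Several things look just like the part that bears recess: the one meant starts nearest to the robot's base. What is shaped like the key but blue is not meant.

How it is judged (in metres and radians):
On the way, in this order (a step that is already met when the one before it is completed fails the run):
1. the cover is pressed level and flush in its recess (angle between cover_top's own z axis and vertical below 0.03 rad and z of cover_top in the frame of recess below 0.002 m and horizontal distance between cover_top and recess below 0.006 m), for 0.2 s.
2. the key is fully home in the lock, the cylinder not yet turned (all of step 1 and horizontal distance between key_shoulder and lock_mouth below 0.003 m and z of key_shoulder in the frame of lock_mouth between -0.003 and 0.0025 m and angle between key_shoulder's own z axis and vertical below 0.1 rad and angle between the x axis of key_shoulder and the x axis of lock_mouth, either way round below 0.3 rad and value of joint lock below 0.5 rad), for 0.1 s.
3. the key is turned a quarter clockwise (all of step 1 and horizontal distance between key_shoulder and lock_mouth below 0.003 m and z of key_shoulder in the frame of lock_mouth between -0.003 and 0.0025 m and angle between key_shoulder's own z axis and vertical below 0.1 rad and angle between the x axis of key_shoulder and the x axis of lock_mouth, either way round below 0.3 rad and value of joint lock above 1.4 rad and contact force between the fingers and key above 1 N), for 0.2 s.
At the end, for the whole second after the job is handed in: Key still gripped (over 1 N), lock held at 1.40 rad or more, key shoulder within 3 mm of the keyway mouth sideways and 2.5 mm in height, key upright within 0.1 rad; cover level within 0.03 rad, under 2 mm proud, within 6 mm of centre; bystanders within 30 mm of their start (all of step 3 and distance of each of tin, bell, paperweight, glasses from where it was at the start of the episode below 0.03 m); the arm keeps its last pose, push and grip.
It fails at once if the coin tin, bell, paperweight or glasses are knocked more than 30 mm out of place (distance of any of tin, bell, paperweight, glasses from where it was at the start of the episode above 0.03 m).
It also fails if it takes over 64 s, if anything falls off the work surface, if the arm or the gripper's body presses on something with over 40 N, if the wrist force passes 120 N, or if a joint passes its speed limit or range.

ROBOT

A 6-joint arm with a two-finger parallel gripper is mounted at the origin on the work surface. World frame = base frame: x ahead of the robot, y to its left, z up, the work surface at z = 0. Lengths are in mm, angles in rad, forces in N, time in s.
With the tool pointing down it reaches from about 275 to 750 mm from the base axis. Payload 10.2 kg.
Tool frame: the origin (TCP) lies between the finger pads; the fingertips stand 17 mm ahead of it and the grasp point (between the pads) lies 2 mm behind it (tips_ahead is the distance from the TCP to the fingertips, in mm); z points along the fingers, y is the line along which they close (so a half turn about z gives the same grasp; the last joint's range is limited). The gripper opens to 85 mm and grips with 20 to 120 N. Pads are 22 mm wide; open, the fingers measure 114 mm over their backs; the gripper's body (76 mm by 85 mm) begins 54 mm behind the grasp point. The pads swing forward as they close: fully open they stand 13 mm farther back than shut.
Start: joints at [-1.358, 0.313, 1.498, -0, 1.331, -0.223], TCP at [221.61, -475.942, 248.294] pointing down, gripper open.
Joint ranges: [-2.94, 2.94], [-0.97, 2.17], [0.19, 2.56], [-1.23, 4.37], [0.02, 3.11], [-2.88, 2.88]. Speed limits (rad/s): [2.39, 2.39, 3.01, 3.14, 3.14, 3.14].

INTERFACE

Orientations are given as a unit quaternion [w, x, y, z].
In Python, from rig import sense, capture, finish_job, boxes_of, tips_ahead gives the robot as it stands.
- The arm moves only by the tool drive_tool, never from a script. Its argument "commands" is text: rows parted by semicolons, each of 7 numbers parted by spaces: the shift along the world's x, y, z in units of 0.1 m (1.0 is 0.1 m), then the turn, a rotation vector about the world's x, y, z in units of pi/4 rad (1.0 is pi/4 rad), then the opening in per cent of the stroke, from 0 (shut) to 100 (fully open). A call has 1 to 20 rows; each row shifts and turns the commanded pose from where the row before left it; what a row does not reach is not made up. A row lasts 1/12 s, in which the tool goes at most 41.7 mm and 7.16 degrees, less where a joint would pass 70% of its speed; a pose out of reach is approached as far as the arm can. A call with a number of a shift or a turn outside -1 to 1 is refused whole. A call with a gripper value outside its range is refused whole. The fingers move at their own pace and stop on an object; "force" is the grip in N (left out, the last holds). Time passes only in rows, so rows that do not move let the fingers close. It gives the time, the measured TCP pose, the force, the opening and the grip force at its end, in the units of the state.
- sense(): the state, without advancing time (a new reading comes with each control period).
- capture(name): name is "scene" or "top" or "wrist"; returns a dict with "pixels" (420x560x3 uint8, blue, green, red), "fov_y" (degrees; the focal length in pixels is half the picture's height over the tangent of half this angle, whatever the lens; pixels are square), "cx", "cy" (the principal point, pixels), "position" and "attitude" of the camera in the world; the wrist camera has in their place "tool_from_camera" (4x4, takes a point from camera to tool coordinates, whose origin is the TCP and whose axes are the flange's). Camera axes: x right, y down, z forward; pixel columns grow to the right and rows downward; lengths in mm; the calibration is good to about 2 mm. A picture is of the moment at which its call begins: read the wrist's pose just before it. There is no depth.
- finish_job(): hands the job in; it is judged then, once.
Trained networks look in a picture, given as the dict that the camera call returned (one of the last four; its "shot" number tells which), for a name from the list of things; names that differ only in an ending like _2 or _b are one class to them, and where a whole thing is asked for, a point or a joint stands for the part that bears it (a point fixed in the world has none). Each returns a list of dicts, best first, with "confidence" (0 to 1); they miss things now and then, are a little off and sometimes report something else, mostly with a low value. They report only what shows in the picture. A call takes as long as a camera call. They do not tell look-alikes from the thing itself.
- boxes_of(picture, name): "position" ([column, row] in pixels, amid what is visible of it).
The state is a dict: "time_s": time; "joints": joint angles; "dq": joint speeds; "tau": joint torques, N m; "eef_pos": TCP position; "ee_rot": TCP orientation; "force": force on the tool from outside, world axes, zero at the start; "wrist_torque": the same for the moment, N m; "grip_width": opening from 0.0 (shut) to 1.0 (fully open); "grip_force": force on a finger pad.
Only numpy, scipy, OpenCV 4.12 (cv2) and the standard library are available. Lean on these libraries where they do the work, as an engineer would, in place of code of your own. Each camera call takes 0.05 s, during which the arm holds its last target. There are 200 camera calls.

## Working session

There is one attempt and no reset: what is moved stays moved. The work goes in short steps, Python scripts to look and compute and a tool call to move; the robot and the scene stay as the last step left them, time stands still between calls to the robot, and variables do not carry over. Pictures are saved under pics/ and viewed, at most 10 in all, crops included, and the job is handed in when it is done.

Besides the shell and the picture viewer there is one more tool, called after ">>>" as name(argument=value, ...) on one line, values as JSON. drive_tool: Moves the arm, as the interface text tells. Shifts and turns lie within -1 to 1; 1 stands for 0.1 m of shift or pi/4 rad of turn. Its arguments: {"type":"object","properties":{"commands":{"type":"string"},"force":{"type":"number"}},"required":["commands"]}

```bash
mkdir -p pics; ls
cat > h.py <<'E'
import numpy as np, cv2
from scipy.spatial.transform import Rotation as R
from rig import sense, capture, finish_job, boxes_of, tips_ahead
def q2R(q): return R.from_quat([q[1],q[2],q[3],q[0]]).as_matrix()
def campose(p, s=None):
    if "tool_from_camera" in p:
        T=np.array(p["tool_from_camera"]); Rt=q2R(s["ee_rot"]); 
        return Rt@T[:3,:3], Rt@T[:3,3]+np.array(s["eef_pos"])
    a=np.array(p["attitude"]); return (a if a.shape==(3,3) else q2R(a)), np.array(p["position"])
def foc(p): return p["pixels"].shape[0]/2/np.tan(np.radians(p["fov_y"])/2)
def topix(p,X,s=None):
    Rc,t=campose(p,s); c=(np.atleast_2d(X)-t)@Rc; f=foc(p)
    return np.c_[p["cx"]+f*c[:,0]/c[:,2], p["cy"]+f*c[:,1]/c[:,2]]
def toplane(p,uv,z,s=None):
    Rc,t=campose(p,s); f=foc(p); d=Rc@np.array([(uv[0]-p["cx"])/f,(uv[1]-p["cy"])/f,1]); return t+d*(z-t[2])/d[2]
E
python3 - <<'E'
from h import *
print(sense(), tips_ahead)
for n in ["top","scene"]:
    p=capture(n); print(n,{k:v for k,v in p.items() if k!="pixels"})
    cv2.imwrite(f"pics/{n}.png",p["pixels"])
    for k,z in [("cover_top",60),("cover_press",70),("lock_mouth",72),("tongue_tip",65),("key_bow",82),("key_shoulder",38),("stand",19),("tin",44),("bell",19),("paperweight",20),("glasses",20),("recess",60)]:
        for b in boxes_of(p,k): print(k,np.round(b["position"]),round(b["confidence"],2),np.round(toplane(p,b["position"],z)))
E
```

```text
pics
{'time_s': 0.0, 'joints': array([-1.35840959e+00,  3.13471602e-01,  1.49843818e+00, -7.41916320e-06,
        1.33098300e+00, -2.23417820e-01]), 'dq': array([ 8.36730201e-05, -4.68004949e-04, -1.44951124e-03,  2.39008411e-03,
        2.42381502e-04,  4.72319814e-04]), 'tau': array([ 2.07819205e-03, -4.12258565e+01, -2.59740615e+01, -9.30058036e-05,
        4.13689879e-03, -4.81699067e-05]), 'eef_pos': array([ 221.55232317, -475.70651362,  247.72358919]), 'ee_rot': array([-6.50078231e-04,  9.76352690e-01,  2.16182799e-01, -1.73328063e-08]), 'force': array([-0.43230573,  0.33746698,  0.04278788]), 'wrist_torque': array([0.0395451 , 0.03090714, 0.01838791]), 'grip_force': 0.0, 'grip_width': 0.9973990810825201} 17.0
top {'fov_y': 44.332455939735745, 'cx': 275.24357414946616, 'cy': 211.11764711891323, 'position': array([ 270.77954445, -123.73508062, 1603.19074337]), 'attitude': array([-0.07419873,  0.73491246, -0.67033272,  0.07107932]), 'shot': 1}
cover_top [272. 231.] 0.92 [530. -98.  60.]
cover_top [373. 219.] 0.6 [ 596. -403.   60.]
cover_press [268. 229.] 0.92 [532. -86.  70.]
co
[... 1449 characters left out ...]
7 [581.   3.  65.]
key_bow [401. 247.] 0.68 [541. 223.  82.]
key_bow [455. 268.] 0.64 [541. 343.  82.]
key_shoulder [406. 248.] 0.66 [495. 227.  38.]
key_shoulder [454. 268.] 0.64 [498. 343.  38.]
stand [398. 266.] 0.64 [540. 228.  19.]
stand [305. 228.] 0.37 [540. -20.  19.]
stand [283. 202.] 0.18 [ 487. -117.   19.]
tin [285. 287.] 0.77 [750.  38.  44.]
tin [299. 229.] 0.58 [574. -21.  44.]
bell [379. 214.] 0.86 [395. 124.  19.]
paperweight [364. 325.] 0.94 [735. 220.  20.]
paperweight [380. 211.] 0.36 [386. 122.  20.]
glasses [172. 191.] 0.47 [ 603. -404.   20.]
recess [150. 149.] 0.69 [ 525. -545.   60.]
recess [199. 261.] 0.57 [ 794. -160.   60.]
recess [298. 228.] 0.55 [589. -17.  60.]
```

View pics/scene.png

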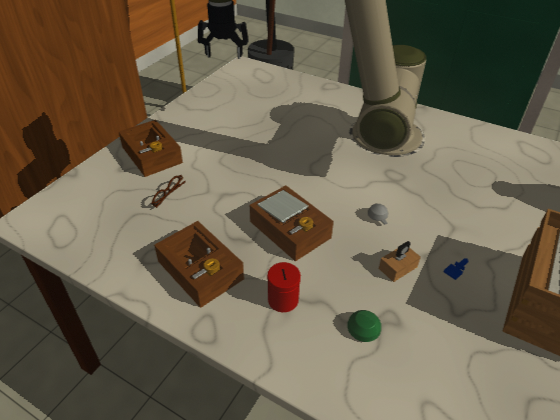

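View pics/top.png

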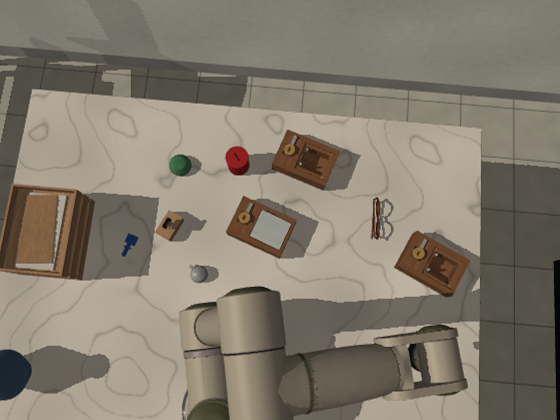

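The scene view shows three like boxes: (150,147), (199,262) and (291,220), at (432,264), (305,160) and (261,227) in the top view. The one nearest the base is the middle one, (291,220) / (261,227), and it is the one with the raised cover. For the key there are two candidates: the black one in the stand at (402,250) / (169,225) is meant, and the blue one at (457,268) / (129,243) is not. Next I'll look at both from close up.

Run:
```python
from h import *
s=sense();p=capture("wrist"); print(np.round(p["tool_from_camera"],3).tolist(),p["fov_y"]); print(q2R(s["ee_rot"]).round(3).tolist())
t=capture("top")
for n,uv,z in [("lock",(244,217),72),("tongue",(250,207),66),("cover",(270,232),60),("keybow",(167,223),80)]: print(n,toplane(t,uv,z).round())
```

```text
[[0.0, -0.949, -0.314, 81.15], [1.0, 0.001, -0.0, -0.397], [0.001, -0.314, 0.949, -125.096], [0.0, 0.0, 0.0, 1.0]] 67.04857845440041
[[0.907, 0.422, 0.0], [0.422, -0.907, 0.0], [0.0, -0.0, -1.0]]
lock [563. -10.  72.]
tongue [597. -24.  66.]
cover [526. -92.  60.]
keybow [522. 218.  80.]
```

>>> drive_tool(commands="0.162 0.282 0 0 0 0.153 0;0.162 0.282 0 0 0 0.153 0;0.162 0.282 0 0 0 0.153 0;0.162 0.282 0 0 0 0.153 0;0.162 0.282 0 0 0 0.153 0;0.162 0.282 0 0 0 0.153 0;0.162 0.282 0 0 0 0.153 0;0.162 0.282 0 0 0 0.153 0;0.162 0.282 0 0 0 0.153 0;0.162 0.282 0 0 0 0.153 0;0.162 0.282 0 0 0 0.153 0;0.162 0.282 0 0 0 0.153 0;0.162 0.282 0 0 0 0.153 0;0.162 0.282 0 0 0 0.153 0;0.162 0.282 0 0 0 0.153 0;0.162 0.282 0 0 0 0.153 0;0.162 0.282 0 0 0 0.153 0;0.162 0.282 0 0 0 0.153 0;0.162 0.282 0 0 0 0.153 0;0 0 0 0 0 0 0")

```text
time_s: 3.07
eef_pos: [530.8, 63.8, 248.0]
ee_rot: [0.0, 0.205, 0.979, 0.001]
force: [0.4, 0.6, -0.1]
grip_width: -0.004
grip_force: 0.0
```

Run:
```python
from h import *
s=sense(); p=capture("wrist"); print(s["eef_pos"].round(1),s["joints"].round(3),q2R(s["ee_rot"])[:,0].round(3),s["force"].round(2),s["time_s"])
for k,z in [("cover_top",62),("cover_press",69),("lock_mouth",72),("tongue_tip",67),("key_bow",82),("key_shoulder",38),("stand",19),("recess",60)]:
    for b in boxes_of(p,k): print(k,np.round(b["position"]),round(b["confidence"],2),np.round(toplane(p,b["position"],z,s),1))
cv2.imwrite("pics/w1.png",p["pixels"])
```

```text
[530.8  63.8 248. ] [-1.000e-01  3.340e-01  1.470e+00  1.000e-03  1.337e+00 -1.259e+00] [-0.916  0.401  0.   ] [ 0.35  0.62 -0.09] 3.0667
cover_top [148. 244.] 0.89 [535.  -87.9  62. ]
cover_top [ 10. 379.] 0.7 [ 625.6 -342.1   62. ]
cover_press [147. 242.] 0.64 [530.5 -83.3  69. ]
lock_mouth [234. 244.] 0.89 [ 5.676e+02 -5.000e-01  7.200e+01]
tongue_tip [232. 246.] 0.67 [571.2  -5.   67. ]
key_bow [436. 113.] 0.9 [521.9 221.4  82. ]
key_bow [507.  14.] 0.61 [469.6 293.6  82. ]
key_shoulder [504.  13.] 0.86 [469.8 321.5  38. ]
key_shoulder [430. 114.] 0.8 [530.1 234.6  38. ]
key_shoulder [452. 266.] 0.45 [709.9 213.1  38. ]
stand [411. 108.] 0.64 [520.1 225.4  19. ]
recess [207. 216.] 0.75 [532.1 -16.3  60. ]
recess [149. 245.] 0.73 [536.3 -88.6  60. ]
recess [232. 241.] 0.59 [568.6  -4.9  60. ]
recess [329. 306.] 0.37 [686.8  62.6  60. ]
```

View pics/w1.png

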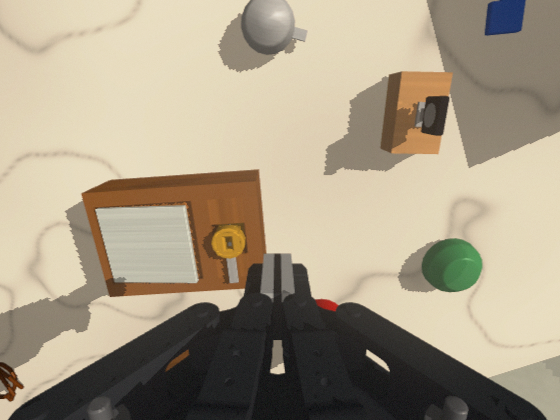

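The wrist view shows the box at (175,235) with the plate at (147,245), the lock at (230,242) and the tongue pointing down in the image. The black key is in its stand at (435,115) and the blue decoy at (505,15), so the choices hold. I'll close in on the box next.

>>> drive_tool(commands="0.2 -0.33 -0.15 0 0 0 0;0.2 -0.33 -0.15 0 0 0 0;0.2 -0.33 -0.15 0 0 0 0;0 -0.33 -0.15 0 0 0 0;0 0 0 0 0 0 0;0 0 0 0 0 0 0;0 0 0 0 0 0 0")

```text
time_s: 4.1
eef_pos: [589.3, -72.1, 188.7]
ee_rot: [0.0, 0.21, 0.978, 0.0]
force: [0.2, 0.5, 0.5]
grip_width: 0.0
grip_force: 0.0
```

Run:
```python
from h import *
s=sense(); p=capture("wrist"); print(s["eef_pos"].round(1),q2R(s["ee_rot"])[:,0].round(3),s["time_s"])
for k,z in [("cover_top",65),("cover_press",69),("lock_mouth",72),("tongue_tip",67)]:
    for b in boxes_of(p,k): print(k,np.round(b["position"]),round(b["confidence"],2),np.round(toplane(p,b["position"],z,s),1))
cv2.imwrite("pics/w2.png",p["pixels"])
import pickle; pickle.dump((s,p),open("w2.pkl","wb"))
```

```text
[589.3 -72.1 188.7] [-0.912  0.411 -0.   ] 4.1
cover_top [231. 151.] 0.76 [534.4 -86.3  65. ]
cover_press [231. 148.] 0.79 [532.1 -84.   69. ]
lock_mouth [344. 151.] 0.57 [569.3  -6.3  72. ]
```

View pics/w2.png

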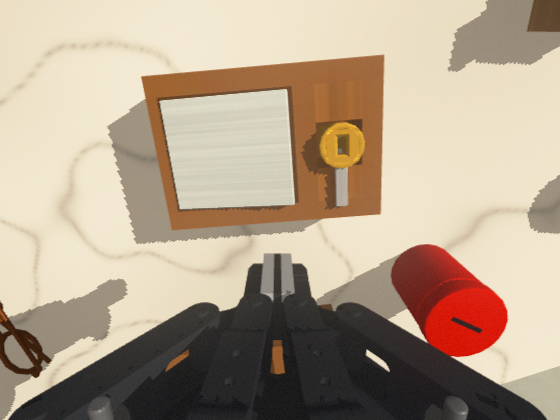

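The wrist view shows the box's top face with corners (143,76), (384,55), (380,214) and (173,229). The lock's keyway is at (342,145), and the cover's raised edge runs from (289,88) to (296,204).

Run:
```python
from h import *
import pickle; s,p=pickle.load(open("w2.pkl","rb"))
g=cv2.cvtColor(p["pixels"],cv2.COLOR_BGR2GRAY)
c=np.float32([[143,76],[384,55],[380,214],[173,229]]).reshape(-1,1,2)
c=cv2.cornerSubPix(g,c.copy(),(6,6),(-1,-1),(3,30,.01)).reshape(-1,2); print(c.round(1).tolist())
W=np.array([toplane(p,u,60,s) for u in c])[:,:2]; print(W.round(1).tolist(), [round(float(np.linalg.norm(W[i]-W[(i+1)%4])),1) for i in range(4)])
d=(W[1]-W[0])+(W[2]-W[3]); d2=W[3]-W[0]+W[2]-W[1]; print("box y angle",np.degrees(np.arctan2(d[1],d[0])),"x",np.degrees(np.arctan2(d2[1],d2[0])),"centre",W.mean(0))
# lock: bright ring ellipse
hsv=cv2.cvtColor(p["pixels"],cv2.COLOR_BGR2HSV); m=cv2.inRange(hsv,(15,150,120),(35,255,255)); m[:100]=0;m[190:]=0;m[:,:300]=0;m[:,380:]=0
cn=max(cv2.findContours(m,0,2)[0],key=cv2.contourArea); e=cv2.minEnclosingCircle(cn); print(e,toplane(p,e[0],70,s),toplane(p,(342,145),72,s))
u=d/np.linalg.norm(d)
for z,uv in [(72,(289,88)),(72,(296,204)),(60,(159,100)),(60,(180,210))]: q=toplane(p,uv,z,s)[:2]-W.mean(0); print(uv,"along y",q@u,"x",q@np.array([u[1],-u[0]]))
cr=p["pixels"][100:195,290:400]; cv2.imwrite("pics/lock.png",cv2.resize(cr,None,fx=6,fy=6,interpolation=2))
```

```text
[[140.60000610351562, 76.0999984741211], [383.6000061035156, 54.29999923706055], [380.0, 213.6999969482422], [171.60000610351562, 229.8000030517578]]
[[458.1, -123.2], [518.0, 45.9], [634.3, 4.4], [574.4, -164.4]] [179.4, 123.4, 179.2, 123.5]
box y angle 70.48359606619891 x -19.576358398427853 centre [546.1867871  -59.31038552]
((341.03900146484375, 144.14659118652344), 24.22618293762207) [563.95369943  -6.43504957  70.        ] [564.4572262   -6.26049549  72.        ]
(289, 88) along y 19.073667847239477 x -44.018082593788584
(296, 204) along y 18.530232340820348 x 43.32264584315615
(159, 100) along y -79.36360741640779 x -44.044296509171176
(180, 210) along y -79.1647723237608 x 44.4662483901034
```

View pics/lock.png

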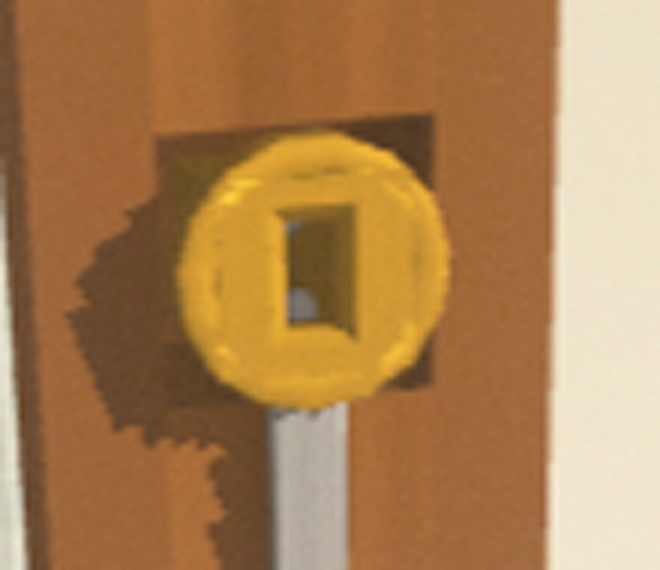

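>>> drive_tool(commands="-0.214 0.07 -0.2 0 0 0 0;-0.214 0.07 -0.2 0 0 0 0;0 0 -0.25 0 0 0 0;0 0 -0.25 0 0 0 0;0 0 -0.05 0 0 0 0;0 0 -0.03 0 0 0 0;0 0 -0.03 0 0 0 0;0 0 -0.03 0 0 0 0")

```text
time_s: 5.02
eef_pos: [547.5, -58.1, 85.8]
ee_rot: [0.001, 0.21, 0.978, 0.0]
force: [-2.1, 2.3, 5.0]
grip_width: -0.003
grip_force: 3.0
```

>>> drive_tool(commands="0 0 -0.02 0 0 0 0;0 0 -0.02 0 0 0 0;0 0 -0.02 0 0 0 0;0 0 -0.015 0 0 0 0;0 0 -0.01 0 0 0 0;0 0 0 0 0 0 0;0 0 0 0 0 0 0")

```text
time_s: 5.6
eef_pos: [547.5, -57.9, 77.2]
ee_rot: [0.001, 0.21, 0.978, 0.0]
force: [0.5, 3.9, 5.3]
grip_width: -0.005
grip_force: 2.6
```

>>> drive_tool(commands="0 0 -0.01 0 0 0 0;0 0 -0.01 0 0 0 0;0 0 0 0 0 0 0;0 0 0 0 0 0 0")

```text
time_s: 5.93
eef_pos: [547.6, -58.0, 77.0]
ee_rot: [0.002, 0.21, 0.978, 0.0]
force: [-7.4, 5.6, 23.4]
grip_width: -0.0
grip_force: 12.1
```

>>> drive_tool(commands="0 0 0.2 0 0 0 0;0 0 0.4 0 0 0 0;0.1 0.3 0.4 0 0 0 20;0.1 0.4 0.15 0 0 0 40;0.1 0.4 0 0 0 0 40;0.1 0.4 0 0 0 0 40;0.1 0.4 0 0 0 0 40;0 0.4 0 0 0 0 40;0 0.16 0 0 0 0 40;0 0 0 0 0 0 40;0 0 0 0 0 0 40;0 0 0 0 0 0 40")

```text
time_s: 6.93
eef_pos: [594.5, 179.3, 181.0]
ee_rot: [0.0, 0.21, 0.978, -0.0]
force: [-0.3, 0.1, 0.1]
grip_width: 0.397
grip_force: 0.0
```

Run:
```python
from h import *
s=sense(); p=capture("wrist"); print(s["eef_pos"].round(1),q2R(s["ee_rot"])[:,0].round(3),s["time_s"])
for k,z in [("key_bow",82),("key_shoulder",38),("stand",38),("cover_top",60)]:
    for b in boxes_of(p,k): print(k,np.round(b["position"]),round(b["confidence"],2),np.round(toplane(p,b["position"],z,s),1))
cv2.imwrite("pics/w3.png",p["pixels"])
import pickle; pickle.dump((s,p),open("w3.pkl","wb"))
```

```text
[594.5 179.3 181. ] [-0.912  0.411 -0.001] 6.9333
key_bow [296. 103.] 0.67 [527.1 224.6  82. ]
key_shoulder [295. 101.] 0.71 [526.6 226.2  38. ]
stand [ 69. 267.] 0.63 [576.3 -28.7  38. ]
stand [291.  96.] 0.62 [522.2 225.   38. ]
cover_top [ 14. 274.] 0.93 [557.3 -57.3  60. ]
```

View pics/w3.png

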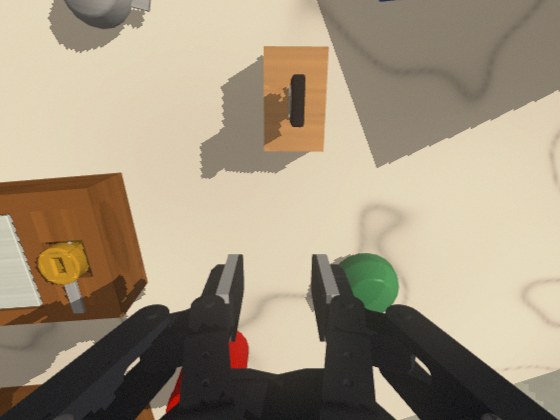

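The wrist view shows the black bow end-on at (298,100), long side up the image. The stand's top runs from (264,46) to (326,151), and nothing is near it.

Run:
```python
from h import *
import pickle; s,p=pickle.load(open("w3.pkl","rb"))
g=cv2.cvtColor(p["pixels"],cv2.COLOR_BGR2GRAY)
m=(g<45).astype(np.uint8); m[:60]=0;m[140:]=0;m[:,:280]=0;m[:,315:]=0
cn=max(cv2.findContours(m,0,1)[0],key=cv2.contourArea); r=cv2.minAreaRect(cn); print(r)
B=np.array([toplane(p,u,82,s)[:2] for u in cv2.boxPoints(r)]); e=[B[1]-B[0],B[2]-B[1]]; l=max(e,key=np.linalg.norm)
print("key top",B.mean(0),[np.linalg.norm(x) for x in e],np.degrees(np.arctan2(l[1],l[0])))
c=np.float32([[264,46],[328,46],[324,151],[264,151]]).reshape(-1,1,2)
c=cv2.cornerSubPix(g,c.copy(),(5,5),(-1,-1),(3,30,.01)).reshape(-1,2)
W=np.array([toplane(p,u,38,s) for u in c])[:,:2]; d=W[3]-W[0]+W[2]-W[1]
print(c.tolist(),W.mean(0),[np.linalg.norm(W[i]-W[(i+1)%4]) for i in range(4)],np.degrees(np.arctan2(d[1],d[0])))
```

```text
((291.5, 119.5), (5.0, 1.0), 90.0)
key top [535.76426562 217.3170117 ] [np.float64(0.6806335358655244), np.float64(3.2939008721365353)] -23.394362893764846
[[263.2649841308594, 45.63222122192383], [331.9390563964844, 44.60481643676758], [322.78631591796875, 151.1900634765625], [264.0, 151.0]] [526.53038594 226.77778328] [np.float64(52.32952871690388), np.float64(80.90534048059209), np.float64(49.480957699202385), np.float64(79.97646585378877)] -25.590651951653207
```

Run:
```python
from h import *
import pickle; s,p=pickle.load(open("w3.pkl","rb"))
hsv=cv2.cvtColor(p["pixels"],cv2.COLOR_BGR2HSV); print(p["pixels"][100,286:308].tolist())
cv2.imwrite("pics/key.png",cv2.resize(p["pixels"][38:160,250:345],None,fx=5,fy=5,interpolation=2))
sub=p["pixels"].astype(int); m=((sub.max(2)<75)&(sub.max(2)-sub.min(2)<22)).astype(np.uint8); m[:60]=0;m[140:]=0;m[:,:280]=0;m[:,315:]=0
cn=max(cv2.findContours(m,0,1)[0],key=cv2.contourArea); r=cv2.minAreaRect(cn); print(r)
B=np.array([toplane(p,u,82,s)[:2] for u in cv2.boxPoints(r)]); e=[B[1]-B[0],B[2]-B[1]]; l=max(e,key=np.linalg.norm)
print("key top",B.mean(0),[np.linalg.norm(x) for x in e],np.degrees(np.arctan2(l[1],l[0])))
```

```text
[[57, 91, 122], [59, 91, 122], [74, 95, 116], [86, 96, 106], [74, 83, 89], [62, 69, 75], [34, 40, 49], [36, 44, 53], [42, 47, 58], [39, 48, 55], [42, 51, 59], [40, 46, 56], [40, 48, 57], [46, 52, 59], [42, 50, 58], [44, 50, 58], [40, 48, 56], [41, 50, 56], [62, 88, 116], [80, 126, 173], [87, 141, 193], [86, 140, 193]]
((297.0701904296875, 100.47418212890625), (13.217123985290527, 51.20247268676758), 1.5911403894424438)
key top [526.35230061 225.45231547] [np.float64(32.533703833656546), np.float64(8.653057159390947)] 154.84004303228403
```

View pics/key.png

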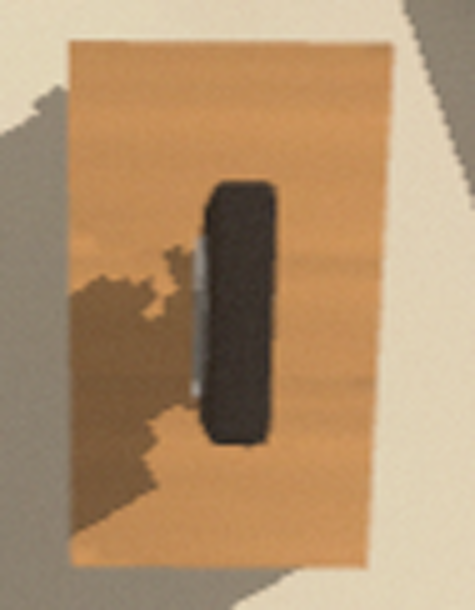

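>>> drive_tool(commands="-0.227 0.154 -0.1 0 0 -0.021 40;-0.227 0.154 -0.2 0 0 0 40;-0.227 0.154 -0.3 0 0 0 40;0 0 -0.2 0 0 0 40;0 0 0 0 0 0 40;0 0 0 0 0 0 40;0 0 0 0 0 0 40")

```text
time_s: 7.77
eef_pos: [527.6, 226.1, 102.3]
ee_rot: [0.001, 0.218, 0.976, 0.0]
force: [-0.2, -0.3, -0.7]
grip_width: 0.403
grip_force: 0.0
```

Run:
```python
from h import *
s=sense(); p=capture("wrist"); M=q2R(s["ee_rot"]); print(s["eef_pos"].round(1),M[:,0].round(3),M[:,2].round(4),s["joints"].round(3),s["time_s"])
print("key top proj",topix(p,[[526.4,225.6,82],s["eef_pos"]],s).round())
cv2.imwrite("pics/w4.png",p["pixels"])
```

```text
[527.6 226.1 102.3] [-0.905  0.426 -0.002] [ 2.7e-03  4.0e-04 -1.0e+00] [ 0.201  0.567  1.523 -0.     1.049 -0.93 ] 7.7667
key top proj [[274. 265.]
 [275. 289.]]
```

View pics/w4.png

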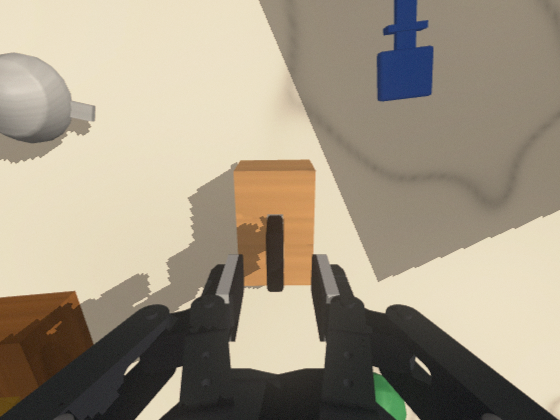

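The wrist view shows the black key at (275,255) midway between the finger pads (237 and 320), with the blue decoy well away at (405,70). I'll go down and grip.

>>> drive_tool(commands="-0.01 0 -0.2 0 0 0 40;0 0 -0.15 0 0 0 40;0 0 0 0 0 0 40;0 0 0 0 0 0 40;0 0 0 0 0 0 0;0 0 0 0 0 0 0;0 0 0 0 0 0 0;0 0 0 0 0 0 0;0 0 0 0 0 0 0;0 0 0 0 0 0 0", force=100)

```text
time_s: 8.65
eef_pos: [526.0, 226.6, 67.2]
ee_rot: [0.001, 0.218, 0.976, 0.0]
force: [-1.0, -1.0, 6.6]
grip_width: 0.092
grip_force: 97.6
```

>>> drive_tool(commands="0 0 0.1 0 0 0 0;0 0 0.2 0 0 0 0;0 0 0.3 0 0 0 0;0 0 0.3 0 0 0 0;0.05 -0.29 0 0 0 0.025 0;0.05 -0.29 0 0 0 0.025 0;0.05 -0.29 0 0 0 0.025 0;0.05 -0.29 0 0 0 0.025 0;0.05 -0.29 0 0 0 0.025 0;0.05 -0.29 0 0 0 0 0;0.05 -0.29 0 0 0 0 0;0.03 -0.29 0 0 0 0 0;0 0 0 0 0 0 0;0 0 0 0 0 0 0;0 0 0 0 0 0 0;0 0 0 0 0 0 0")

```text
time_s: 9.98
eef_pos: [563.0, -4.4, 156.0]
ee_rot: [0.0, 0.169, 0.986, 0.0]
force: [1.0, 0.1, 0.2]
grip_width: 0.086
grip_force: 97.9
```

Run:
```python
from h import *
s=sense(); p=capture("wrist"); M=q2R(s["ee_rot"]); print(s["eef_pos"].round(1),M[:,0].round(3),M[:,2].round(4),np.degrees(np.arctan2(M[1,0],M[0,0])),s["joints"].round(3),s["force"].round(1),s["time_s"])
print(topix(p,[[564.5,-6.3,72],s["eef_pos"]-[0,0,65]],s).round())
q=capture("scene"); 
v=np.vstack([cv2.resize(p["pixels"][120:420,180:380],(400,600))]); u=cv2.resize(q["pixels"][150:270,250:330],(400,600)); cv2.imwrite("pics/w5.png",np.hstack([v,u]))
```

```text
[563.   -4.4 156. ] [-0.943  0.333 -0.   ] [ 1.e-04  2.e-04 -1.e+00] 160.53469590579053 [-0.216  0.481  1.506  0.     1.155 -1.447] [1.  0.1 0.2] 9.9833
[[274. 225.]
 [276. 233.]]
```

View pics/w5.png

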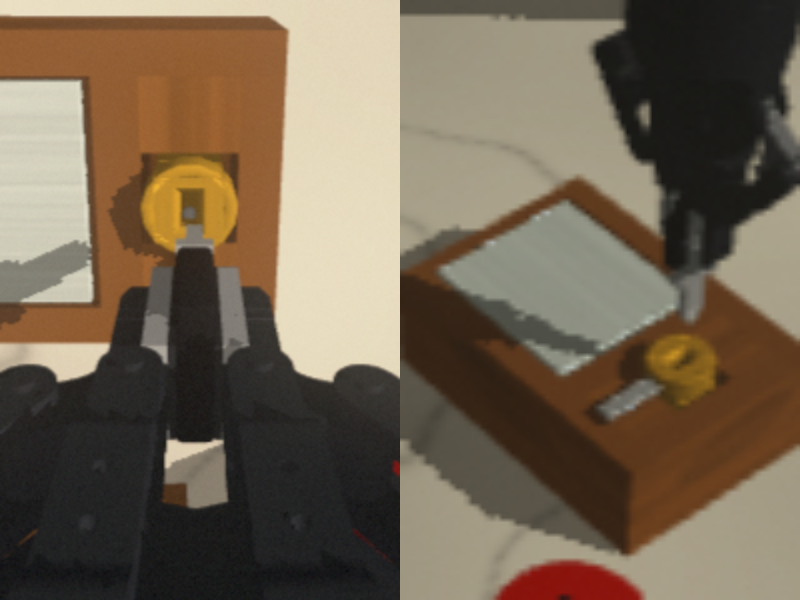

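The left half, from the wrist, shows the keyway at wrist pixel (275,223), right ahead of the gripped key at column 277. The right half, from the scene camera, shows the cover lying level and the blade just short of the lock. I need a shift of about 1 mm, then down.

>>> drive_tool(commands="0.008 -0.013 -0.1 0 0 0 0;0 0 -0.1 0 0 0 0;0 0 -0.03 0 0 0 0;0 0 -0.03 0 0 0 0;0 0 -0.03 0 0 0 0;0 0 0 0 0 0 0;0 0 0 0 0 0 0")

```text
time_s: 10.67
eef_pos: [564.0, -6.8, 126.7]
ee_rot: [0.0, 0.17, 0.985, 0.0]
force: [0.2, -0.0, 0.0]
grip_width: 0.085
grip_force: 97.9
```

>>> drive_tool(commands="0 0 -0.03 0 0 0 0;0 0 -0.03 0 0 0 0;0 0 -0.02 0 0 0 0;0 0 0 0 0 0 0")

```text
time_s: 11.0
eef_pos: [563.7, -6.7, 118.2]
ee_rot: [-0.0, 0.17, 0.986, 0.0]
force: [0.5, -0.2, -1.0]
grip_width: 0.087
grip_force: 97.9
```

>>> drive_tool(commands="0 0 -0.02 0 0 0.02 0;0 0 -0.02 0 0 -0.04 0;0 0 -0.02 0 0 0.04 0;0 0 0 0 0 -0.02 0")

```text
time_s: 11.33
eef_pos: [564.9, -6.9, 114.9]
ee_rot: [0.002, 0.168, 0.986, -0.0]
force: [-3.1, 0.7, 14.1]
grip_width: 0.091
grip_force: 100.8
```

>>> drive_tool(commands="0 0 -0.01 0 0 0.04 0;0 0 -0.01 0 0 -0.08 0;0 0 -0.01 0 0 0.08 0;0 0 0 0 0 -0.04 0")

```text
time_s: 11.67
eef_pos: [565.2, -6.9, 114.0]
ee_rot: [0.002, 0.168, 0.986, -0.0]
force: [-9.4, 2.3, 31.6]
grip_width: 0.09
grip_force: 103.4
```

>>> drive_tool(commands="-0.012 0.004 0 0 0 0.04 0;-0.008 0.003 0 0 0 -0.08 0;0.008 -0.003 -0.005 0 0 0.08 0;-0.008 0.003 0 0 0 -0.04 0;0 0 0 0 0 0 0")

```text
time_s: 12.08
eef_pos: [563.1, -6.5, 110.1]
ee_rot: [0.002, 0.17, 0.985, -0.0]
force: [2.5, -2.1, 3.2]
grip_width: 0.091
grip_force: 98.4
```

>>> drive_tool(commands="0 0 -0.015 0 0 0.04 0;0.006 -0.002 -0.01 0 0 -0.08 0;-0.006 0.002 -0.01 0 0 0.08 0;0 0 0 0 0 -0.04 0")

```text
time_s: 12.42
eef_pos: [563.1, -6.3, 106.6]
ee_rot: [0.002, 0.168, 0.986, -0.0]
force: [3.3, -1.5, 1.8]
grip_width: 0.087
grip_force: 98.7
```

>>> drive_tool(commands="0 0 -0.015 0 0 0.04 0;0.006 -0.002 -0.01 0 0 -0.08 0;-0.006 0.002 -0.01 0 0 0.08 0;0 0 0 0 0 -0.04 0")

```text
time_s: 12.75
eef_pos: [563.1, -6.4, 102.7]
ee_rot: [0.002, 0.168, 0.986, -0.0]
force: [4.5, -2.0, -0.9]
grip_width: 0.09
grip_force: 98.3
```

>>> drive_tool(commands="0.003 -0.001 -0.01 0 0 0 0;0 0 -0.01 0 0 0 0;0 0 -0.01 0 0 0 0;0 0 0 0 0 0 0;0 0 0 0 0 0 0")

```text
time_s: 13.17
eef_pos: [563.3, -6.5, 101.0]
ee_rot: [0.002, 0.169, 0.986, -0.0]
force: [-0.5, -1.1, 14.2]
grip_width: 0.094
grip_force: 100.8
```

>>> drive_tool(commands="0.004 -0.001 -0.005 0 0 0.04 0;-0.004 0.001 -0.005 0 0 -0.08 0;0 0 0 0 0 0.08 0;0 0 0 0 0 -0.04 0;0 0 0 0 0 0 0")

```text
time_s: 13.58
eef_pos: [563.5, -6.4, 100.9]
ee_rot: [0.002, 0.17, 0.986, -0.0]
force: [-2.6, -0.9, 20.9]
grip_width: 0.089
grip_force: 101.5
```

>>> drive_tool(commands="0 0 0.005 0 0 -0.15 0;0 0 0 0 0 -0.15 0;0 0 0 0 0 -0.15 0;0 0 0 0 0 -0.15 0;0 0 0 0 0 -0.15 0;0 0 0 0 0 -0.15 0;0 0 0 0 0 -0.15 0;0 0 0 0 0 0 0")

```text
time_s: 14.25
eef_pos: [564.2, -5.9, 101.0]
ee_rot: [0.003, 0.552, 0.834, 0.002]
force: [3.9, 2.6, 14.1]
grip_width: 0.086
grip_force: 100.4
```

Run:
```python
from h import *
s=sense(); M=q2R(s["ee_rot"]); print(np.degrees(np.arctan2(M[1,0],M[0,0])),M[:,2].round(3),s["joints"].round(3),s["force"].round(1),s["wrist_torque"].round(2))
```

```text
112.92350611983353 [ 0.006 -0.    -1.   ] [-2.190e-01  5.480e-01  1.559e+00  1.000e-03  1.029e+00 -6.190e-01] [ 3.9  2.6 14.1] [ 0.41 -0.74  0.03]
```

>>> drive_tool(commands="0 0 0 0 0 -0.15 0;0 0 0 0 0 -0.15 0;0 0 0 0 0 -0.15 0;0 0 0 0 0 -0.15 0;0 0 0 0 0 -0.15 0;0 0 0 0 0 -0.15 0;0 0 0 0 0 -0.15 0;0 0 0 0 0 -0.06 0;0 0 0 0 0 0 0;0 0 0 0 0 0 0;0 0 0 0 0 0 0")

```text
time_s: 15.17
eef_pos: [564.6, -6.1, 101.0]
ee_rot: [0.002, 0.851, 0.525, 0.003]
force: [5.5, 2.6, 12.9]
grip_width: 0.091
grip_force: 100.2
```

Run:
```python
from h import *
s=sense(); M=q2R(s["ee_rot"]); print(np.degrees(np.arctan2(M[1,0],M[0,0])),M[:,2].round(3),s["force"].round(1),s["wrist_torque"].round(2),s["time_s"])
p=capture("wrist"); q=capture("scene")
v=p["pixels"][100:400,130:430]; u=q["pixels"][170:260,250:340]
cv2.imwrite("pics/w6.png",np.hstack([cv2.resize(v,(400,400)),cv2.resize(u,(400,400),interpolation=2)]))
for b in boxes_of(q,"tongue_tip")+boxes_of(p,"tongue_tip"): print(b)
```

```text
63.334329486375914 [ 0.007 -0.    -1.   ] [ 5.5  2.6 12.9] [ 0.3  -1.13  0.08] 15.1667
{'position': [209.4, 267.2], 'confidence': 0.78}
{'position': [152.7, 145.9], 'confidence': 0.64}
{'position': [278.0, 209.7], 'confidence': 0.58}
{'position': [302.5, 225.2], 'confidence': 0.51}
{'position': [278.5, 242.4], 'confidence': 0.63}
```

View pics/w6.png

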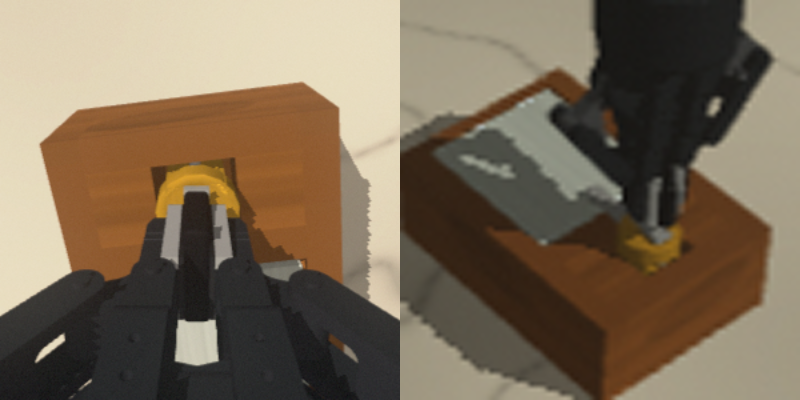

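The wrist half shows the key's shoulder seated on the brass lock at (197,190) in the composite. In the scene half the tongue has left its rest side, so it has swung over the cover, and the plate is still level. I'll add 1.8° for margin, let it settle and hand in.

>>> drive_tool(commands="0 0 0 0 0 -0.04 0;0 0 0 0 0 0 0;0 0 0 0 0 0 0;0 0 0 0 0 0 0;0 0 0 0 0 0 0;0 0 0 0 0 0 0")

```text
time_s: 15.87
eef_pos: [564.6, -6.0, 101.0]
ee_rot: [0.002, 0.859, 0.512, 0.003]
force: [6.2, 1.2, 13.0]
grip_width: 0.089
grip_force: 100.2
```

Run:
```python
from h import *
s=sense(); print(s["eef_pos"].round(1),s["force"].round(1),s["wrist_torque"].round(2),s["grip_force"])
print(finish_job())
```

```text
[564.6  -6.  101. ] [ 6.2  1.2 13. ] [ 0.32 -1.16  0.09] 100.2151894569397
the job is handed in; nothing more can be done
None
```

I pressed the cover flush, pushed the key home and turned it about 99° clockwise, and handed the job in at about 16 s with the key still gripped at 100 N; the hand-in returned no verdict, so the result is not confirmed.

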